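Open the steam cleaner's pressure cap

TASK

The bench steam cleaner is cold and needs refilling: take off its pressure cap. Turn the cap anticlockwise to its first stop, and there press it down and turn it on past the stop until it is free, never forcing it against a stop; then lift it out and set it down upright in the white dish, not dropping it, and leave the other things where they are.

Things in the scene. Friction and masses are not known exactly. Their poses are not given: they have to be found in the camera images.
- cleaner: fixed bench steam cleaner: aluminium box 170 (its x) by 150 (y) by 120 mm high, gauge on its front (-x). A blue 84 mm square neck stands in the middle of its top, 160 mm above the table. Green marks on the neck, along the cleaner's x axis: cap bar in line with them = free; red marks: locked. Origin under the box's centre, on the neck's axis, at the table.
- neck (a point): centre of the neck's top face, 160 mm above the table, on the axis about which the cap turns. The neck's plate is 8 mm thick, with a 25 mm square hole and a 14 mm wide slot, 64 mm from end to end along the cleaner's x, through which the cap's lugs pass. The stops and the neck bear at most 36 N in all, about 0.4 N m turned against a stop.
- cap: pressure cap, about 0.13 kg: black round flange, 72 mm across, 20 to 30 mm above the origin; on it a red grip bar 56 mm long, 16 wide, 30 to 62 mm above the origin. Origin: centre of the underside of its brass stem (22 mm across, 147 mm above the table when locked). x along the bar and the two brass lugs at the stem's foot (60 mm tip to tip, 7 wide, 5 high); z up.
- cap_grip (a point): centre of the cap's red bar, 46 mm above the cap's origin. Locked, the bar is 76 to 84 degrees clockwise (from above) of the cleaner's x. It turns anticlockwise, rubbing (up to 0.15 N m), to the first stop, 30 to 67 degrees short of the cleaner's x: it differs each time and must be felt. There or within 3 degrees before, it can be pressed down; earlier only by 1.5 mm.
- cap_foot (a point): centre of the cap's stem underside. A spring seal pushes it up with 6 N plus 0.7 N per mm pressed. At the first stop the cap goes down 7 mm to the neck; from 4 mm down it turns past the stop. It ends at a second stop about 3 degrees past the cleaner's x; within 4 degrees of that axis the lugs are in the slot, the spring lifts the cap and it comes straight out (25 mm up clears the neck).
- dish: loose round white dish, 124 mm across the rim, 16 mm high, inside at least 110 mm wide, its floor 4 mm thick; origin under its centre. The cap stands in it on its stem and lugs.
- parts_tray: loose open wooden tray, 110 by 90 by 20 mm, holding brass watch wheels; origin under its centre. Not to be moved.
- loupe: black watchmaker's loupe standing upright, 34 mm across, 36 mm high; origin under its centre. Not to be moved.
- oil_bottle: small amber bottle, 28 mm across, 55 mm high, standing; origin under its centre. Not to be moved.
Not all that is in view belongs to the job. Several things look just like the dish: the one meant starts farthest from the robot's base.

How it is judged:
By the outcome, as a careful person would: the job done as asked, in the order asked, and still so for the second after the job is handed in, with the robot touching nothing.
It also fails if it takes over 72 s, if anything falls off the work surface, if the arm or the gripper's body presses on something with over 40 N, if the wrist force passes 120 N, or if a joint passes its speed limit or range.

ROBOT

A 6-joint arm with a two-finger parallel gripper is mounted at the origin on the work surface. World frame = base frame: x ahead of the robot, y to its left, z up, the work surface at z = 0. Lengths are in m, angles in rad, forces in N, time in s.
With the tool pointing down it reaches from about 0.3 to 0.875 m from the base axis. Payload 6.4 kg.
Tool frame: the origin (TCP) lies at the very end of the fingers, on their centre line; the grasp point (between the pads) lies 19 mm behind it; z points along the fingers, y is the line along which they close (so a half turn about z gives the same grasp; the last joint's range is limited). The gripper opens to 88 mm and grips with 3 to 60 N. Pads are 18 mm wide; open, the fingers measure 123 mm over their backs; the gripper's body (75 mm by 187 mm) begins 45 mm behind the grasp point.
Start: joints at [-1.467, 0.181, 1.607, -0, 1.354, -0.206], TCP at [0.175, -0.548, 0.239] pointing down, gripper open.
Joint ranges: [-2.99, 2.99], [-0.89, 2.07], [0.3, 2.58], [-1.14, 4.28], [0, 2.63], [-3.12, 3.12]. Speed limits (rad/s): [2.57, 2.57, 3.01, 3.14, 3.14, 3.14].

INTERFACE

Orientations are given as a unit quaternion [x, y, z, w].
In Python, from rig import read_state, grab_frame, camera_model, job_done, boxes_of, trace gives the robot as it stands. The module is installed in compiled form; this text tells all that it offers.
- The arm moves only by the tool arm_command, never from a script. Its argument "increments" is a list of rows, each a list of 7 numbers: the shift along the world's x, y, z in mm, then the turn, a rotation vector about the world's x, y, z in rad, then the finger opening in mm, from 0 to 88.1. A call has 1 to 20 rows; each row is the pose to reach, as a shift and turn from the pose commanded when the call began; what a row does not reach only later rows make up. A row lasts 1/12 s, in which the tool goes at most 41.7 mm and 7.16 degrees, less where a joint would pass 70% of its speed; a pose out of reach is approached as far as the arm can. A call with a gripper value outside its range is refused whole. The fingers move at their own pace and stop on an object; the grip force is fixed at half the most. Time passes only in rows, so rows that repeat a pose let the fingers close. It gives the time, the measured TCP pose, the force, the opening and the grip force at its end, in the units of the state.
- read_state(): the state, without advancing time (a new reading comes with each control period).
- grab_frame(name): name is "scene" or "top" or "wrist"; returns the picture (384x512x3 uint8, red, green, blue); there is no depth.
- camera_model(name): a dict with "mtx" (3x3 intrinsics, pixels), "k1" (the pictures are not rectified: a ray, as slopes to the right and down, at radius r is drawn at 1 + k1 r^2 times it, then the intrinsics apply), "camera_from_world" (4x4, takes a point from world to camera coordinates). Camera axes: x right, y up, looking along -z (the intrinsics and any distortion apply to the point x, -y, -z); pixel columns grow to the right and rows downward; lengths in m; the calibration is good to about 2 mm. A picture is of the moment at which its call begins: read the wrist's pose just before it. camera_model takes no time and is no camera call; for the wrist camera it gives the pose at the moment of the call.
- job_done(): hands the job in; it is judged then, once.
Trained networks look in the newest picture that a camera, given by its name, has taken for a name from the list of things; names that differ only in an ending like _2 or _b are one class to them, and where a whole thing is asked for, a point or a joint stands for the part that bears it (a point fixed in the world has none). Each returns a list of dicts, best first, with "confidence" (0 to 1); they miss things now and then, are a little off and sometimes report something else, mostly with a low value. They report only what shows in the picture. A call takes as long as a camera call. They do not tell look-alikes from the thing itself.
- boxes_of(camera, target): "rect" ([left, top, right, bottom] in pixels, round what is visible of it).
- trace(camera, target): "pixels" (384x512 bool, what is visible of it) and "rect" ([left, top, right, bottom] in pixels, round what is visible of it).
The state is a dict: "t": time; "joint_positions": joint angles; "qvel": joint speeds; "joint_efforts": joint torques, N m; "position": TCP position; "eef_rot": TCP orientation; "contact_force": force on the tool from outside, world axes, zero at the start; "ft_torque": the same for the moment, N m; "finger_gap": finger opening in m; "grip_force": force on a finger pad.
Only numpy, scipy, OpenCV 4.12 (cv2) and the standard library are available. Lean on these libraries where they do the work, as an engineer would, in place of code of your own. Each camera call takes 0.05 s, during which the arm holds its last target. There are 200 camera calls.

## Working session

There is one attempt and no reset: what is moved stays moved. The work goes in short steps, Python scripts to look and compute and a tool call to move; the robot and the scene stay as the last step left them, time stands still between calls to the robot, and variables do not carry over. Pictures are saved under pics/ and viewed, at most 10 in all, crops included, and the job is handed in when it is done.

Besides the shell and the picture viewer there is one more tool, called after "Emit:" as name(argument=value, ...) on one line, values as JSON. arm_command: Moves the arm, as the interface text tells. Its arguments: {"type":"object","properties":{"increments":{"type":"array"}},"required":["increments"]}

```bash
mkdir -p pics; cat > h.py <<'E'
import numpy as np,cv2
from rig import *
def ray(cam,u,v):
    m=camera_model(cam);K=np.array(m["mtx"]);T=np.array(m["camera_from_world"])
    xd=np.array([(u-K[0,2])/K[0,0],(v-K[1,2])/K[1,1]]);x=xd.copy()
    for _ in range(30): x=xd/(1+m["k1"]*(x@x))
    R=T[:3,:3];return -R.T@T[:3,3], R.T@np.array([x[0],-x[1],-1])
def at(cam,u,v,z):
    o,d=ray(cam,u,v);return o+d*(z-o[2])/d[2]
def proj(cam,p):
    m=camera_model(cam);K=np.array(m["mtx"]);T=np.array(m["camera_from_world"])
    c=T[:3,:3]@p+T[:3,3];x=np.array([c[0],-c[1]])/-c[2];x=x*(1+m["k1"]*(x@x))
    return K[0,0]*x[0]+K[0,2],K[1,1]*x[1]+K[1,2]
def save(cam,n,crop=None,s=1):
    f=grab_frame(cam)[:,:,::-1]
    if crop: f=f[crop[1]:crop[3],crop[0]:crop[2]]
    cv2.imwrite("pics/"+n+".png",cv2.resize(f,None,fx=s,fy=s,interpolation=cv2.INTER_CUBIC));return f
E
python3 - <<'E'
from h import *
np.set_printoptions(precision=3,suppress=True)
a=save("top","t0");b=save("scene","s0")
cv2.imwrite("pics/both.png",cv2.resize(np.vstack([a,b]),(448,672))[:600] if 0 else cv2.resize(np.hstack([a,b]),(800,300)))
for t in ["dish","cap","cleaner","parts_tray","loupe","oil_bottle"]:
    for r in boxes_of("top",t):
        q=np.array(r["rect"]);u,v=(q[0]+q[2])/2,(q[1]+q[3])/2
        print(t,round(r["confidence"],2),q,at("top",u,v,{"dish":.016,"cap":.18}.get(t,.02))[:2])
print(read_state())
E
```

```text
dish 0.69 [347.3 199.2 389.4 239.4] [ 0.48  -0.325]
dish 0.57 [297.9 231.2 341.1 271.2] [ 0.387 -0.172]
cap 0.62 [247.8 185.2 273.4 211.1] [0.526 0.003]
cleaner 0.84 [227.9 166.1 290.2 238.2] [0.538 0.007]
parts_tray 0.56 [147.4 212.8 180.8 254.3] [0.446 0.296]
loupe 0.54 [155.1 161.  163.8 173.1] [0.653 0.316]
oil_bottle 0.43 [349.6 169.3 359.3 180.1] [ 0.619 -0.289]
{'t': 0.4, 'joint_positions': array([-1.467,  0.181,  1.607,  0.   ,  1.354, -0.206]), 'qvel': array([-0.001, -0.002, -0.001,  0.001, -0.003,  0.   ]), 'joint_efforts': array([  0.   , -43.332, -34.169,   0.07 ,   0.033,  -0.   ]), 'position': array([ 0.175, -0.548,  0.239]), 'eef_rot': array([ 0.988,  0.154,  0.   , -0.   ]), 'contact_force': array([-0.485, -0.478,  0.486]), 'ft_torque': array([-0.007, -0.007, -0.001]), 'grip_force': 0.0, 'finger_gap': 0.08852926362513629}
```

View pics/t0.png

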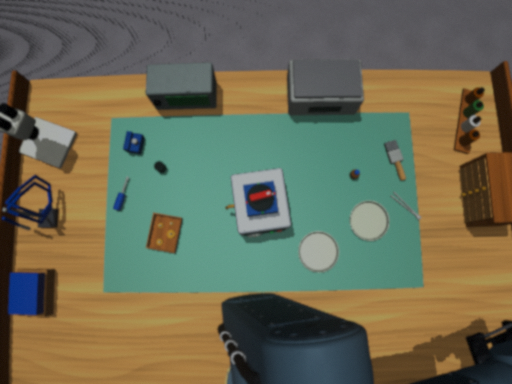

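View pics/s0.png

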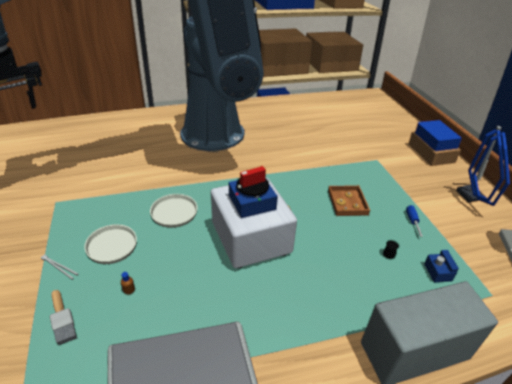

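The dish candidates are at top pixels (368,220) → (0.48,-0.325), r≈0.58, and (319,251) → (0.387,-0.172), r≈0.42. The first is farther from the base, so it is the one meant. The gauge shows at (230,207), on the cleaner's world +y side, so the cleaner's x is roughly world -y. Next I move in for a wrist view.

Emit:
arm_command(increments=[[20,34,30,0,0,0,88],[40,68,60,0,0,0,88],[60,102,90,0,0,0,88],[80,136,110,0,0,0,88],[100,170,120,0,0,0,88],[120,204,130,0,0,0,88],[140,238,140,0,0,0,88],[160,272,150,0,0,0,88],[180,306,150,0,0,0,88],[200,340,150,0,0,0,88],[220,374,150,0,0,0,88],[240,408,150,0,0,0,88],[260,442,150,0,0,0,88],[280,476,150,0,0,0,88],[300,510,150,0,0,0,88],[320,540,150,0,0,0,88],[320,548,150,0,0,0,88],[320,548,150,0,0,0,88]])

```text
t: 1.9
position: [0.4956, 0.0029, 0.3884]
eef_rot: [0.988, 0.157, -0.0, -0.0]
contact_force: [-0.0, -0.8, -0.2]
finger_gap: 0.0878
grip_force: 0.0
```

```bash
python3 - <<'E'
from h import *
np.set_printoptions(precision=3,suppress=True)
a=grab_frame("top")[150:290,215:405,::-1]; b=save("wrist","w1",None,1)
cv2.imwrite("pics/c1.png",np.hstack([cv2.resize(a,(400,300)),cv2.resize(b,(400,300))]))
m=camera_model("wrist");T=np.array(m["camera_from_world"]);print(-T[:3,:3].T@T[:3,3],T[:3,:3])
s=read_state();print(s["position"],s["eef_rot"],s["joint_positions"])
E
```

```text
[0.562 0.021 0.534] [[ 0.306 -0.952  0.   ]
 [ 0.916  0.295 -0.271]
 [ 0.258  0.083  0.962]]
[0.495 0.    0.389] [ 0.988  0.155 -0.     0.   ] [-0.24  -0.087  1.589 -0.001  1.64   1.02 ]
```

View pics/c1.png

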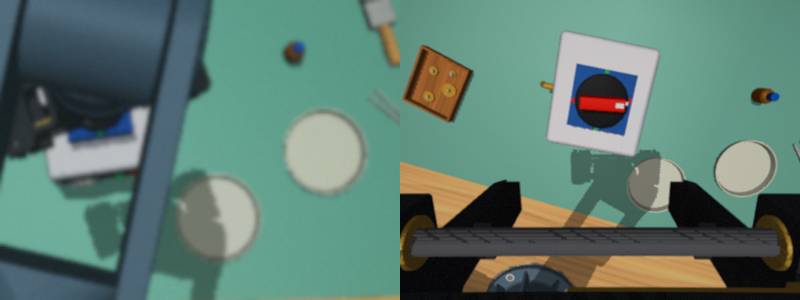

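```bash
python3 - <<'E'
from h import *
f=cv2.imread("pics/w1.png")[30:210,175:345]; cv2.imwrite("pics/c2.png",cv2.resize(f,None,fx=3.3,fy=3.3,interpolation=cv2.INTER_CUBIC))
E
```

```text
(no output)
```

View pics/c2.png

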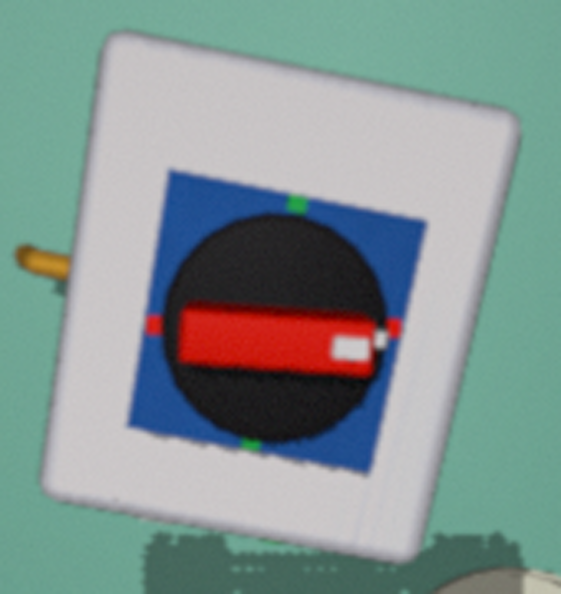

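The crop shows the blue neck with corners at about (169,170), (427,220), (370,473) and (129,427). The green marks lie up and down the picture, so the cleaner's x points up it. The red bar runs from (180,335) to (375,347), with its white mark at the right end, about 80° clockwise of x, so it is locked. I'll measure the poses from the colours.

```bash
cat >> h.py <<'E'
def rects(cam="wrist",f=None,zbar=.209):
    f=grab_frame(cam)[:,:,::-1] if f is None else f
    h=cv2.cvtColor(np.ascontiguousarray(f),cv2.COLOR_BGR2HSV);out={}
    for n,lo,hi,z in (("neck",(105,140,60),(125,255,255),.16),("bar",(0,170,150),(8,255,255),zbar)):
        k=cv2.inRange(h,lo,hi)
        nl,lab,st,ce=cv2.connectedComponentsWithStats(k)
        if n=="bar" or 1:
            i=1+np.argmax(st[1:,4]);k=(lab==i).astype(np.uint8)
            if n=="neck": # all blue parts near biggest
                k=np.isin(lab,[j for j in range(1,nl) if st[j,4]>15 and np.hypot(*(ce[j]-ce[i]))<90]).astype(np.uint8)
        c=np.argwhere(k)[:,::-1].astype(np.float32);hull=cv2.convexHull(c)[:,0]
        P=np.array([at(cam,*p,z)[:2]*1000 for p in hull],np.float32)
        out[n]=cv2.minAreaRect(P); print(n,out[n])
    return out
E
python3 - <<'E'
from h import *
rects(f=cv2.imread("pics/w1.png"))
for t in ["neck","cap_grip"]: pass
g=[(169,170),(427,220),(370,473),(129,427)]
P=np.array([at("wrist",x/3.3+175,y/3.3+30,.16)[:2] for x,y in g]);print(P,P.mean(0))
for a,b in((0,1),(1,2),(2,3),(3,0)): d=P[b]-P[a];print(np.hypot(*d),np.degrees(np.arctan2(d[1],d[0])))
B=np.array([at("wrist",x/3.3+175,y/3.3+30,.209)[:2] for x,y in [(180,335),(375,347)]]);d=B[1]-B[0];print(B.mean(0),np.hypot(*d),np.degrees(np.arctan2(d[1],d[0])))
for cam in["wrist"]:
  for r in trace(cam,"dish"):
    k=r["pixels"].astype(np.uint8);c=max(cv2.findContours(k,0,1)[0],key=len)[:,0]
    P=np.array([at(cam,*p,.016)[:2] for p in c],np.float32);print(r["confidence"],cv2.fitEllipse(P*1000),cv2.minEnclosingCircle(P*1000))
E
```

```text
neck ((531.27197265625, 1.5789871215820312), (82.1353530883789, 81.59148406982422), 7.003062725067139)
bar ((531.6575927734375, 1.9053287506103516), (14.747648239135742, 53.766021728515625), 13.78417682647705)
[[ 0.56733926  0.04740482]
 [ 0.5779753  -0.03524554]
 [ 0.49464212 -0.04563035]
 [ 0.48479885  0.03653659]] [0.53118888 0.00076638]
0.08333190654611537 -82.66707333468253
0.08397775617747012 -172.89653431030763
0.08275443463265433 96.83124377575572
0.0832528511680464 7.501076048284732
[0.53173729 0.00105591] 0.055746340012680716 -75.67179890675516
0.81 ((387.6347961425781, -164.21714782714844), (104.1446762084961, 126.29931640625), 87.66710662841797) ((387.1882019042969, -170.15516662597656), 61.65891647338867)
0.65 ((477.5731201171875, -329.715576171875), (120.8703842163086, 125.57545471191406), 167.96229553222656) ((478.6889343261719, -329.4121398925781), 63.718685150146484)
```

Measured so far:
- Neck centre about (0.531, 0.001), which fits its reach and 84 mm size.
- Cleaner x at +7°.
- Bar at -76°, which is 83° clockwise of x and within the 76–84° locked range.
- Dish at about (0.479, -0.328).

Now I align above the cap: tool y from -72° to +14°, a turn of +86°.

Emit:
arm_command(increments=[[5,0,-10,0,0,0.12,88],[10,0,-20,0,0,0.24,88],[15,0,-30,0,0,0.36,88],[20,0,-40,0,0,0.48,88],[25,0,-55,0,0,0.6,88],[30,0,-70,0,0,0.72,88],[36,1,-85,0,0,0.84,88],[36,1,-95,0,0,0.96,88],[36,1,-105,0,0,1.08,70],[36,1,-115,0,0,1.2,60],[36,1,-125,0,0,1.32,50],[36,1,-130,0,0,1.42,50],[36,1,-130,0,0,1.5,50],[36,1,-130,0,0,1.5,50],[36,1,-130,0,0,1.5,50]])

```text
t: 3.3
position: [0.5312, -0.0003, 0.2591]
eef_rot: [0.62, 0.785, 0.0, 0.0]
contact_force: [0.1, 0.7, -1.1]
finger_gap: 0.0498
grip_force: 0.0
```

```bash
python3 - <<'E'
from h import *
f=save("wrist","w2",None,1.2);rects(f=f)
s=read_state();print(s["position"],s["eef_rot"],s["joint_positions"],s["ft_torque"])
from scipy.spatial.transform import Rotation as R
y=R.from_quat(s["eef_rot"]).apply([0,1,0]);print(np.degrees(np.arctan2(y[1],y[0])))
E
```

```text
neck ((528.6431884765625, 26.83605194091797), (82.68059539794922, 40.662357330322266), 7.215829372406006)
bar ((527.4216918945312, 20.420881271362305), (14.719666481018066, 19.981781005859375), 14.036498069763184)
[5.31302363e-01 7.83314038e-06 2.59203513e-01] [6.19604394e-01 7.84914133e-01 1.14767525e-04 4.29594235e-04] [-2.23464908e-01  6.46499129e-02  1.69385317e+00 -1.65398148e-04
  1.38221522e+00 -4.57752960e-01] [-0.02495191 -0.08474072 -0.03399779]
13.425499920378032
```

View pics/w2.png

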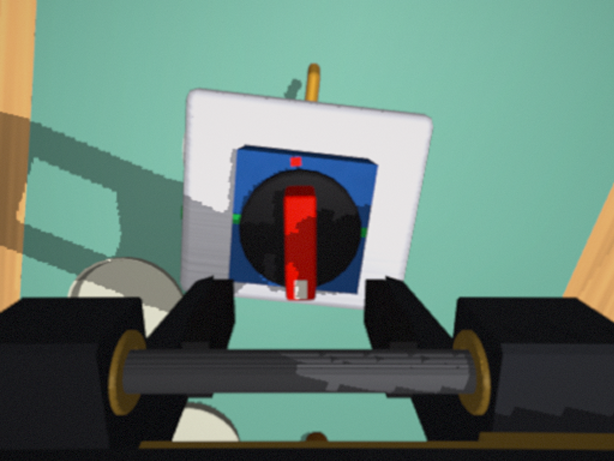

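The bar is centred between the fingers, from (300,187) to (301,298) at 1.2×. The red mark sits at (295,161) and the green marks at (237,218) and (363,231). I'll redo the fit allowing for the shadow.

```bash
sed -i 's/(0,170,150)/(0,170,70)/' h.py; python3 - <<'E'
from h import *
f=cv2.resize(cv2.imread("pics/w2.png"),(512,384));r=rects(f=f)
g=[(238,150),(376,163),(358,293),(231,285)]
P=[at("wrist",x/1.2,y/1.2,.16)[:2]*1000 for x,y in g[:2]];print(P)
B=np.array([at("wrist",x/1.2,y/1.2,.209)[:2]*1000 for x,y in [(300,187),(301,299)]]);print(B,B.mean(0),B[1]-B[0])
for p in([.531,.001,.209],[.531,.001,.16]): print(np.array(proj("wrist",np.array(p)))*1.2)
E
```

```text
neck ((528.7474975585938, 26.893211364746094), (82.68478393554688, 40.50779724121094), 7.033087730407715)
bar ((530.9823608398438, 5.960298538208008), (16.02096939086914, 59.142154693603516), 14.075957298278809)
[array([486.06075263,  38.86925073]), array([566.91870298,  50.40940762])]
[[524.41292601  34.23398688]
 [538.62457357 -22.78324387]] [531.51874979   5.7253715 ] [ 14.21164755 -57.01723075]
[297.32480227 253.61802782]
[297.57944025 227.70442679]
```

Emit:
arm_command(increments=[[0,1,-30,0,0,0.01,50],[0,1.5,-60,0,0,0.01,40],[0,1.8,-73,0,0,0.01,35],[0,1.8,-78,0,0,0.01,30],[0,1.8,-78,0,0,0.01,30]])

```text
t: 3.77
position: [0.5306, 0.0028, 0.1798]
eef_rot: [0.615, 0.789, -0.0, -0.001]
contact_force: [0.0, -0.6, -1.0]
finger_gap: 0.0302
grip_force: 0.0
```

Emit:
arm_command(increments=[[0,0,0,0,0,0,24],[0,0,0,0,0,0,20],[0,0,0,0,0,0,18],[0,0,0,0,0,0,16],[0,0,0,0,0,0,14],[0,0,0,0,0,0,10],[0,0,0,0,0,0,10]])

```text
t: 4.35
position: [0.5317, 0.0029, 0.1815]
eef_rot: [0.614, 0.789, 0.0, 0.001]
contact_force: [-2.6, -0.7, 5.2]
finger_gap: 0.0157
grip_force: 29.9
```

```bash
cat > st.py <<'E'
from h import *
from scipy.spatial.transform import Rotation as R
np.set_printoptions(precision=4,suppress=True)
s=read_state();y=R.from_quat(s["eef_rot"]).apply([0,1,0])
print(s["t"],s["position"]*1000,"yaw",np.degrees(np.arctan2(y[1],y[0])),"F",s["contact_force"],"M",s["ft_torque"],"gap",s["finger_gap"],s["grip_force"],"q6",s["joint_positions"][5])
E
python3 st.py
```

```text
4.35 [531.6744   2.926  181.4685] yaw 14.26812670158196 F [-2.5658 -0.7363  5.2225] M [-0.3317  0.2645  0.0016] gap 0.015683332405583703 29.873983596371545 q6 -0.4665747002002544
```

Emit:
arm_command(increments=[[0,0,0,0,0,0.035,10],[0,0,0,0,0,0.07,10],[0,0,0,0,0,0.105,10],[0,0,0,0,0,0.14,10],[0,0,0,0,0,0.175,10]])

```text
t: 4.77
position: [0.5322, 0.0031, 0.1815]
eef_rot: [0.542, 0.84, 0.001, 0.001]
contact_force: [-0.8, -0.8, 5.4]
finger_gap: 0.0156
grip_force: 29.9
```

```bash
python3 st.py
```

```text
4.7667 [532.2228   3.1381 181.4823] yaw 24.385732503364174 F [-0.7787 -0.7697  5.3555] M [-0.0798 -0.0795  0.0108] gap 0.01561528766356348 29.857529240834992 q6 -0.6432578427304699
```

Emit:
arm_command(increments=[[0,0,0,0,0,0.03,10],[0,0,0,0,0,0.06,10],[0,0,0,0,0,0.09,10],[0,0,0,0,0,0.09,10]])

```text
t: 5.1
position: [0.5323, 0.0032, 0.1815]
eef_rot: [0.504, 0.864, 0.001, 0.001]
contact_force: [0.8, -0.5, 4.8]
finger_gap: 0.0158
grip_force: 29.9
```

```bash
python3 st.py
```

```text
5.1 [532.2604   3.1973 181.4793] yaw 29.5060488018098 F [ 0.7977 -0.454   4.8158] M [-0.0466 -0.295   0.0194] gap 0.01579092148376776 29.852598637371557 q6 -0.7325995922133115
```

Emit:
arm_command(increments=[[0,0,0,0,0,0.02,10],[0,0,0,0,0,0.04,10],[0,0,0,0,0,0.04,10]])

```text
t: 5.35
position: [0.5321, 0.0032, 0.1812]
eef_rot: [0.486, 0.874, 0.0, 0.001]
contact_force: [2.3, 0.2, 4.8]
finger_gap: 0.0159
grip_force: 29.9
```

```bash
python3 st.py
```

```text
5.35 [532.088    3.1925 181.2217] yaw 31.804772179300787 F [2.3485 0.2249 4.7711] M [ 0.1098 -0.5855 -0.0395] gap 0.01590790865028302 29.851518055947963 q6 -0.7727358778339065
```

Emit:
arm_command(increments=[[0,0,0,0,0,0.01,10],[0,0,0,0,0,0.025,10],[0,0,0,0,0,0.025,10]])

```text
t: 5.6
position: [0.5319, 0.0032, 0.1811]
eef_rot: [0.476, 0.88, 0.0, 0.001]
contact_force: [1.9, 0.7, 5.2]
finger_gap: 0.0159
grip_force: 29.9
```

```bash
python3 st.py
```

```text
5.6 [531.9325   3.1937 181.0609] yaw 33.204959880677585 F [1.8807 0.6758 5.2038] M [ 0.1327 -0.6225 -0.0694] gap 0.015863962849766967 29.851867060060613 q6 -0.7971983556359988
```

Emit:
arm_command(increments=[[0,0,0,0,0,0.02,10],[0,0,0,0,0,0.035,10],[0,0,0,0,0,0.035,10]])

```text
t: 5.85
position: [0.5318, 0.0032, 0.181]
eef_rot: [0.46, 0.888, 0.0, 0.001]
contact_force: [1.5, 0.3, 5.0]
finger_gap: 0.0156
grip_force: 29.9
```

```bash
python3 st.py
```

```text
5.85 [531.7971   3.1601 181.0201] yaw 35.215192096851055 F [1.4635 0.3388 5.0351] M [ 0.0763 -0.5672  0.0112] gap 0.015570433663601875 29.851529951265547 q6 -0.8322668024802831
```

Emit:
arm_command(increments=[[0,0,0,0,0,0.02,10],[0,0,0,0,0,0.035,10],[0,0,0,0,0,0.035,10]])

```text
t: 6.1
position: [0.5317, 0.0031, 0.181]
eef_rot: [0.444, 0.896, 0.0, 0.0]
contact_force: [2.1, 0.4, 5.0]
finger_gap: 0.0155
grip_force: 29.9
```

```bash
python3 st.py
```

```text
6.1 [531.7044   3.1416 180.9644] yaw 37.21883205802639 F [2.1159 0.4071 5.0001] M [ 0.0127 -0.4575  0.001 ] gap 0.015516130252698712 29.8513621132588 q6 -0.8672522590826194
```

Emit:
arm_command(increments=[[0,0,0,0,0,0.02,10],[0,0,0,0,0,0.04,10],[0,0,0,0,0,0.04,10]])

```text
t: 6.35
position: [0.5316, 0.0031, 0.1809]
eef_rot: [0.426, 0.905, 0.0, 0.0]
contact_force: [1.0, -0.1, 5.6]
finger_gap: 0.0159
grip_force: 29.9
```

```bash
python3 st.py
```

```text
6.35 [531.6275   3.1453 180.9326] yaw 39.524307793190765 F [ 0.972  -0.0973  5.6042] M [ 0.0651 -0.4375 -0.0267] gap 0.0159233888329504 29.85158907424193 q6 -0.9074776088102006
```

Emit:
arm_command(increments=[[0,0,0,0,0,0.02,10],[0,0,0,0,0,0.04,10],[0,0,0,0,0,0.04,10]])

```text
t: 6.6
position: [0.5315, 0.0031, 0.1809]
eef_rot: [0.408, 0.913, 0.0, 0.0]
contact_force: [0.8, -0.6, 4.8]
finger_gap: 0.0158
grip_force: 29.9
```

```bash
python3 st.py
```

```text
6.6 [531.5426   3.136  180.8818] yaw 41.81792995751197 F [ 0.7624 -0.5944  4.827 ] M [ 0.0175 -0.3425  0.0005] gap 0.015842437092996247 29.851857781468425 q6 -0.9475010866400494
```

Emit:
arm_command(increments=[[0,0,0,0,0,0.02,10],[0,0,0,0,0,0.04,10],[0,0,0,0,0,0.04,10]])

```text
t: 6.85
position: [0.5315, 0.0031, 0.1809]
eef_rot: [0.39, 0.921, 0.0, 0.0]
contact_force: [0.8, -0.8, 6.0]
finger_gap: 0.016
grip_force: 29.9
```

```bash
python3 st.py
```

```text
6.85 [531.5232   3.1312 180.9101] yaw 44.10976876575113 F [ 0.7578 -0.8179  6.0195] M [ 0.0308 -0.309   0.0153] gap 0.016037004050969413 29.852244505891576 q6 -0.987488974903307
```

Emit:
arm_command(increments=[[0,0,0,0,0,0.02,10],[0,0,0,0,0,0.04,10],[0,0,0,0,0,0.04,10]])

```text
t: 7.1
position: [0.5314, 0.0031, 0.1808]
eef_rot: [0.371, 0.928, 0.0, 0.0]
contact_force: [0.2, 0.3, 5.9]
finger_gap: 0.0154
grip_force: 29.9
```

```bash
python3 st.py
```

```text
7.1 [531.4392   3.1275 180.8156] yaw 46.402500097145115 F [0.2333 0.2667 5.916 ] M [ 0.06   -0.3124 -0.0378] gap 0.015401095871200327 29.852499740954954 q6 -1.0275115264462282
```

Emit:
arm_command(increments=[[0,0,0,0,0,0.02,10],[0,0,0,0,0,0.04,10],[0,0,0,0,0,0.04,10]])

```text
t: 7.35
position: [0.5314, 0.0031, 0.1809]
eef_rot: [0.353, 0.936, -0.0, 0.0]
contact_force: [0.9, 0.3, 5.3]
finger_gap: 0.0155
grip_force: 29.9
```

```bash
python3 st.py
```

```text
7.35 [531.4334   3.1101 180.8558] yaw 48.694529277129476 F [0.8875 0.2808 5.3212] M [ 0.007  -0.3381  0.0124] gap 0.015465011314604003 29.85269852739293 q6 -1.0675027289151975
```

Emit:
arm_command(increments=[[0,0,0,0,0,0.02,10],[0,0,0,0,0,0.04,10],[0,0,0,0,0,0.04,10]])

```text
t: 7.6
position: [0.5314, 0.0031, 0.1808]
eef_rot: [0.334, 0.943, 0.0, 0.0]
contact_force: [1.1, 0.9, 5.8]
finger_gap: 0.016
grip_force: 29.9
```

```bash
python3 st.py
```

```text
7.6 [531.4099   3.1066 180.8224] yaw 50.98277260645226 F [1.1489 0.9006 5.804 ] M [ 0.0405 -0.2957  0.0699] gap 0.016024907645407527 29.852964272140525 q6 -1.1074762107905216
```

Emit:
arm_command(increments=[[0,0,0,0,0,0.02,10],[0,0,0,0,0,0.04,10],[0,0,0,0,0,0.04,10]])

```text
t: 7.85
position: [0.5314, 0.0031, 0.1808]
eef_rot: [0.315, 0.949, -0.0, 0.0]
contact_force: [0.7, -0.3, 6.3]
finger_gap: 0.0162
grip_force: 29.9
```

```bash
python3 st.py
```

```text
7.85 [531.3516   3.1061 180.7957] yaw 53.2755934119289 F [ 0.7289 -0.2619  6.3277] M [ 0.0024 -0.2892 -0.0683] gap 0.016163559111553285 29.853077542211395 q6 -1.1475133243433526
```

Emit:
arm_command(increments=[[0,0,0,0,0,0.02,10],[0,0,0,0,0,0.035,10],[0,0,0,0,0,0.035,10]])

```text
t: 8.1
position: [0.5314, 0.0031, 0.1808]
eef_rot: [0.298, 0.954, -0.0, 0.0]
contact_force: [-0.1, -1.0, 5.4]
finger_gap: 0.0157
grip_force: 29.9
```

```bash
python3 st.py
```

```text
8.1 [531.3687   3.1295 180.8228] yaw 55.27024732556517 F [-0.0736 -0.9905  5.4158] M [-0.0214 -0.3516  0.0107] gap 0.015706258283959943 29.85327144007897 q6 -1.1822539521877784
```

Emit:
arm_command(increments=[[0,0,0,0,0,0.02,10],[0,0,0,0,0,0.04,10],[0,0,0,0,0,0.04,10]])

```text
t: 8.35
position: [0.5314, 0.0031, 0.1808]
eef_rot: [0.279, 0.96, -0.0, 0.0]
contact_force: [0.8, -0.6, 5.9]
finger_gap: 0.016
grip_force: 29.9
```

```bash
python3 st.py
```

```text
8.35 [531.3749   3.1346 180.8069] yaw 57.57497289775278 F [ 0.7794 -0.6426  5.9405] M [-0.0466 -0.327  -0.0455] gap 0.01599057657744154 29.853582063806243 q6 -1.2224924194301288
```

Emit:
arm_command(increments=[[0,0,0,0,0,0.02,10],[0,0,0,0,0,0.04,10],[0,0,0,0,0,0.04,10]])

```text
t: 8.6
position: [0.5314, 0.0033, 0.1808]
eef_rot: [0.26, 0.966, 0.0, 0.0]
contact_force: [1.0, 0.3, 4.2]
finger_gap: 0.0154
grip_force: 29.9
```

```bash
python3 st.py; python3 -c "
from h import *
save('wrist','w3',None,1.2)"
```

```text
8.6 [531.3815   3.2815 180.7929] yaw 59.84527043648681 F [0.9811 0.3476 4.196 ] M [ 0.1472 -0.304  -0.2531] gap 0.015441328307007663 29.887238207738847 q6 -1.2622105003964827
```

View pics/w3.png

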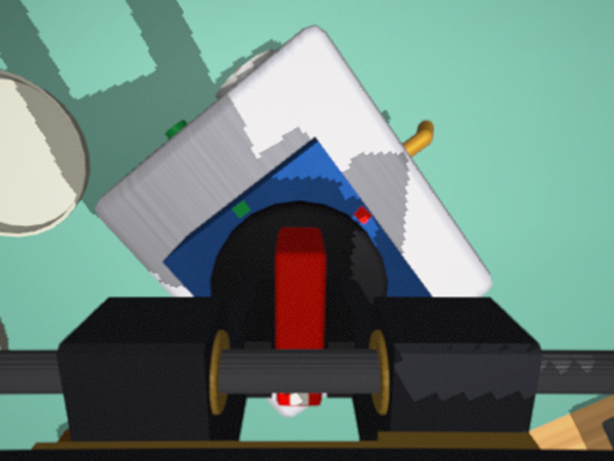

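The bar turned with the grip, standing at (300,285) and centred in the fingers. The moment jumped to -0.25 N m, so this is the first stop, 37° short of the cleaner's x. I'll ease off slightly and press down.

Emit:
arm_command(increments=[[0,0,0,0,0,-0.012,10],[0,0,-1,0,0,-0.012,10],[0,0,-2,0,0,-0.012,10],[0,0,-3,0,0,-0.012,10],[0,0,-3,0,0,-0.012,10]])

```text
t: 9.07
position: [0.5314, 0.0033, 0.1779]
eef_rot: [0.266, 0.964, 0.0, 0.0]
contact_force: [0.2, 0.0, 7.6]
finger_gap: 0.0157
grip_force: 29.9
```

```bash
python3 st.py
```

```text
9.0667 [531.4238   3.2647 177.9435] yaw 59.121254878274335 F [0.1547 0.0421 7.5815] M [ 0.194  -0.2182 -0.0044] gap 0.015685234758978546 29.851988471928053 q6 -1.2494581548128314
```

Emit:
arm_command(increments=[[0,0,-1,0,0,0,10],[0,0,-2,0,0,0,10],[0,0,-3,0,0,0,10],[0,0,-3,0,0,0,10]])

```text
t: 9.4
position: [0.5315, 0.0032, 0.1753]
eef_rot: [0.266, 0.964, 0.0, 0.0]
contact_force: [-0.4, 0.3, 9.6]
finger_gap: 0.0159
grip_force: 29.9
```

```bash
python3 st.py
```

```text
9.4 [531.4641   3.208  175.2942] yaw 59.12476134948545 F [-0.4167  0.334   9.6114] M [ 0.1654  0.0187 -0.0302] gap 0.015850633130395794 29.88401744310977 q6 -1.2494664275011462
```

Emit:
arm_command(increments=[[0,0,0,0,0,0.02,10],[0,0,0,0,0,0.04,10],[0,0,0,0,0,0.05,10],[0,0,0,0,0,0.05,10]])

```text
t: 9.73
position: [0.5316, 0.0032, 0.1754]
eef_rot: [0.242, 0.97, 0.0, 0.0]
contact_force: [-0.9, 0.2, 8.8]
finger_gap: 0.0158
grip_force: 29.9
```

```bash
python3 st.py
```

```text
9.7333 [531.5577   3.1864 175.4426] yaw 62.019652066615926 F [-0.9497  0.1646  8.7521] M [ 0.0973 -0.0609 -0.0155] gap 0.0157630828287207 29.883731310255826 q6 -1.3000049004778103
```

Emit:
arm_command(increments=[[0,0,0,0,0,0.05,10],[0,0,0,0,0,0.1,10],[0,0,0,0,0,0.15,10],[0,0,0,0,0,0.2,10],[0,0,0,0,0,0.25,10],[0,0,0,0,0,0.3,10],[0,0,0,0,0,0.35,10],[0,0,0,0,0,0.4,10],[0,0,0,0,0,0.45,10],[0,0,0,0,0,0.5,10],[0,0,0,0,0,0.54,10],[0,0,0,0,0,0.54,10]])

```text
t: 10.73
position: [0.5319, 0.0032, 0.1755]
eef_rot: [-0.027, 1.0, -0.0, 0.001]
contact_force: [0.1, 0.2, 9.3]
finger_gap: 0.0157
grip_force: 29.9
```

```bash
python3 st.py
```

```text
10.7333 [531.8525   3.1958 175.5436] yaw 93.04857835487311 F [0.0973 0.2465 9.3459] M [ 0.2108 -0.1858  0.0188] gap 0.01568711350331658 29.882688437355682 q6 -1.8415812780213254
```

Emit:
arm_command(increments=[[0,0,0,0,0,0.03,10],[0,0,0,0,0,0.06,10],[0,0,0,0,0,0.07,10],[0,0,0,0,0,0.07,10]])

```text
t: 11.07
position: [0.5319, 0.0032, 0.1756]
eef_rot: [-0.061, 0.998, -0.0, 0.001]
contact_force: [0.8, 0.3, 8.8]
finger_gap: 0.0156
grip_force: 29.9
```

```bash
python3 st.py
```

```text
11.0667 [531.8582   3.1649 175.5693] yaw 96.96977745259468 F [0.8337 0.332  8.8148] M [ 0.1877 -0.1796 -0.0352] gap 0.01559468463361801 29.883358104270883 q6 -1.9100699143430224
```

Emit:
arm_command(increments=[[0,0,2,0,0,0,10],[0,0,4,0,0,0,10],[0,0,6,0,0,0,10],[0,0,7,0,0,0,10],[0,0,7,0,0,0,10]])

```text
t: 11.48
position: [0.5317, 0.0032, 0.1821]
eef_rot: [-0.06, 0.998, -0.0, 0.001]
contact_force: [2.0, 0.2, 4.3]
finger_gap: 0.016
grip_force: 29.9
```

```bash
python3 st.py
```

```text
11.4833 [531.7023   3.2057 182.0614] yaw 96.93600604095494 F [1.9505 0.188  4.3182] M [ 0.1487 -0.6062 -0.0073] gap 0.015972227035299685 29.885501769022085 q6 -1.90947495851153
```

Emit:
arm_command(increments=[[0,0,1,0,0,0,10],[0,0,2,0,0,0,10],[0,0,3,0,0,0,10],[0,0,3,0,0,0,10]])

```text
t: 11.82
position: [0.5311, 0.0032, 0.1845]
eef_rot: [-0.061, 0.998, 0.0, -0.0]
contact_force: [2.1, -0.4, 3.6]
finger_gap: 0.0157
grip_force: 29.9
```

```bash
python3 st.py
```

```text
11.8167 [531.0509   3.1666 184.5398] yaw 96.94508575621107 F [ 2.0973 -0.4039  3.6405] M [ 0.1233 -0.5084  0.0007] gap 0.015699098463816553 29.886730085418094 q6 -1.9096161473967028
```

Emit:
arm_command(increments=[[0,0,2,0,0,0,10],[0,0,4,0,0,0,10],[0,0,6,0,0,0,10],[0,0,6,0,0,0,10]])

```text
t: 12.15
position: [0.5305, 0.0033, 0.1902]
eef_rot: [-0.061, 0.998, 0.0, -0.001]
contact_force: [0.1, 0.7, -1.7]
finger_gap: 0.0155
grip_force: 29.9
```

```bash
python3 st.py
```

```text
12.15 [530.5031   3.2739 190.2393] yaw 96.94445530968261 F [ 0.0771  0.7296 -1.7036] M [ 0.0203 -0.1278  0.019 ] gap 0.01550092973673146 29.888964416168164 q6 -1.9095662768174593
```

The cap is free: the force reads -1.7 N, about its weight. I'll lift it and carry it to the dish.

Emit:
arm_command(increments=[[0,0,8,0,0,0,10],[0,0,20,0,0,0,10],[0,0,40,0,0,0,10],[0,-8,55,0,0,0,10],[-3,-25,60,0,0,0,10],[-7,-50,60,0,0,0,10],[-12,-80,60,0,0,0,10],[-17,-110,60,0,0,0,10],[-22,-140,60,0,0,0,10],[-27,-170,60,0,0,0,10],[-32,-200,60,0,0,0,10],[-37,-230,60,0,0,0,10],[-42,-260,50,0,0,0,10],[-46,-285,35,0,0,0,10],[-49,-305,15,0,0,0,10],[-51,-320,-5,0,0,0,10],[-52,-328,-25,0,0,0,10],[-52,-331,-45,0,0,0,10],[-52,-331,-55,0,0,0,10],[-52,-331,-55,0,0,0,10]])

```text
t: 13.82
position: [0.478, -0.3267, 0.1336]
eef_rot: [-0.06, 0.998, 0.002, -0.002]
contact_force: [0.6, 0.5, -2.0]
finger_gap: 0.0157
grip_force: 29.9
```

```bash
python3 st.py; python3 -c "
from h import *
f=save('wrist','w4',None,1.2)
a=grab_frame('scene')[:,:,::-1][170:320,30:230]
cv2.imwrite('pics/c4.png',np.hstack([cv2.resize(f,(400,300)),cv2.resize(a,(400,300))]))"
```

```text
13.8167 [ 478.0339 -326.7159  133.6395] yaw 96.91723929233389 F [ 0.6334  0.4692 -1.9504] M [ 0.0837 -0.1482 -0.0284] gap 0.015680529553719187 29.88882935795118 q6 -2.4959888085507913
```

View pics/c4.png

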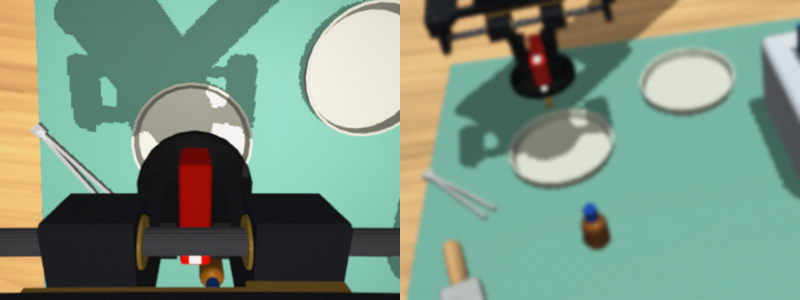

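The wrist view shows the dish rim at (133–251, 83+), centred under the held cap. The scene view shows the cap upright above the far dish. I'll check the rim's position by numbers.

```bash
python3 -c "
from h import *
for p in[(192,83),(133,132),(251,132),(145,105),(238,104)]: print(p,at('wrist',p[0]*1.28,p[1]*1.28,.016)*1000)
P=np.array([at('wrist',p[0]*1.28,p[1]*1.28,.016)[:2]*1000 for p in[(192,83),(133,132),(251,132),(145,105),(238,104)]])
from scipy.optimize import least_squares
print(least_squares(lambda q:np.hypot(*(P-q).T)-62,[478,-328]).x)"
```

```text
(192, 83) [ 419.91224879 -338.19208677   16.        ]
(133, 132) [ 475.09235803 -391.8292704    16.        ]
(251, 132) [ 460.52833844 -273.05250834   16.        ]
(145, 105) [ 446.4802365  -381.70449806   16.        ]
(238, 104) [ 434.34350973 -290.79431109   16.        ]
[ 481.73979235 -330.73230451]
```

Emit:
arm_command(increments=[[1,-1,-15,0,0,0,10],[2,-2,-35,0,0,0,10],[2.5,-3,-55,0,0,0,10],[2.5,-3,-70,0,0,0,10],[2.5,-3,-80,0,0,0,10],[2.5,-3,-87,0,0,0,10],[2.5,-3,-91,0,0,0,10],[2.5,-3,-92.5,0,0,0,10],[2.5,-3,-92.5,0,0,0,10]])

```text
t: 14.67
position: [0.4822, -0.3311, 0.0438]
eef_rot: [-0.061, 0.998, -0.0, 0.0]
contact_force: [-0.1, -0.0, -1.5]
finger_gap: 0.0158
grip_force: 29.9
```

Emit:
arm_command(increments=[[0,0,-0.5,0,0,0,10],[0,0,-1,0,0,0,10],[0,0,-1.5,0,0,0,10],[0,0,-1.5,0,0,0,10]])

```text
t: 15.0
position: [0.4819, -0.331, 0.042]
eef_rot: [-0.061, 0.998, -0.0, 0.0]
contact_force: [0.2, 0.7, -1.4]
finger_gap: 0.0159
grip_force: 29.9
```

```bash
python3 st.py
```

```text
15.0 [ 481.9358 -330.9602   41.9795] yaw 96.94527459101384 F [ 0.1749  0.7304 -1.4113] M [ 0.0714 -0.1689 -0.0504] gap 0.015930474369437765 29.888762658520136 q6 -2.4966663899715074
```

Emit:
arm_command(increments=[[0,0,-0.5,0,0,0,10],[0,0,-1,0,0,0,10],[0,0,-1.5,0,0,0,10],[0,0,-1.5,0,0,0,10]])

```text
t: 15.33
position: [0.4817, -0.3308, 0.0401]
eef_rot: [-0.061, 0.998, 0.0, -0.0]
contact_force: [0.3, 0.0, -1.9]
finger_gap: 0.0158
grip_force: 29.9
```

Emit:
arm_command(increments=[[0,0,-0.5,0,0,0,10],[0,0,-1,0,0,0,10],[0,0,-1,0,0,0,10]])

```text
t: 15.58
position: [0.4818, -0.3308, 0.0391]
eef_rot: [-0.061, 0.998, 0.0, -0.0]
contact_force: [0.2, -0.8, -1.3]
finger_gap: 0.0155
grip_force: 29.9
```

```bash
python3 st.py
```

```text
15.5833 [ 481.8056 -330.8437   39.1211] yaw 96.94548223940404 F [ 0.1982 -0.8235 -1.317 ] M [ 0.0807 -0.1505  0.0078] gap 0.015515386510426946 29.88872875328525 q6 -2.4966773600073258
```

Emit:
arm_command(increments=[[0,0,-0.5,0,0,0,10],[0,0,-1,0,0,0,10],[0,0,-1,0,0,0,10]])

```text
t: 15.83
position: [0.4819, -0.331, 0.039]
eef_rot: [-0.061, 0.998, -0.0, -0.0]
contact_force: [-2.7, 1.6, 6.2]
finger_gap: 0.0159
grip_force: 29.9
```

```bash
python3 st.py
```

```text
15.8333 [ 481.8996 -330.9943   39.0307] yaw 96.94977525028504 F [-2.6622  1.5921  6.2133] M [ 0.4241  0.253  -0.0135] gap 0.01585054893809764 29.885141291306354 q6 -2.496675625471976
```

The cap rests on the dish floor. I'll open and retreat.

Emit:
arm_command(increments=[[0,0,0.6,0,0,0,15],[0,0,0.6,0,0,0,17],[0,0,0.6,0,0,0,22],[0,0,0.6,0,0,0,30],[0,0,0.6,0,0,0,36],[0,0,0.6,0,0,0,36],[0,0,8,0,0,0,36],[0,0,25,0,0,0,36],[0,0,50,0,0,0,36],[0,0,80,0,0,0,36],[0,0,115,0,0,0,36],[0,0,150,0,0,0,36],[0,0,170,0,0,0,36],[0,0,170,0,0,0,36]])

```text
t: 17.0
position: [0.4841, -0.333, 0.215]
eef_rot: [-0.061, 0.998, -0.004, 0.003]
contact_force: [0.4, -0.2, 1.0]
finger_gap: 0.0364
grip_force: 0.0
```

```bash
python3 st.py; python3 -c "
from h import *
f=save('wrist','w5',None,1.2)
a=grab_frame('scene')[:,:,::-1][150:330,30:270]
cv2.imwrite('pics/c5.png',np.hstack([cv2.resize(f,(400,300)),cv2.resize(a,(400,300))]))"
```

```text
17.0 [ 484.1095 -333.0348  214.9895] yaw 96.95496959240094 F [ 0.4065 -0.1551  0.9674] M [ 0.0977 -0.1497  0.0451] gap 0.03635702829623929 0.0 q6 -2.4966359832904925
```

View pics/c5.png

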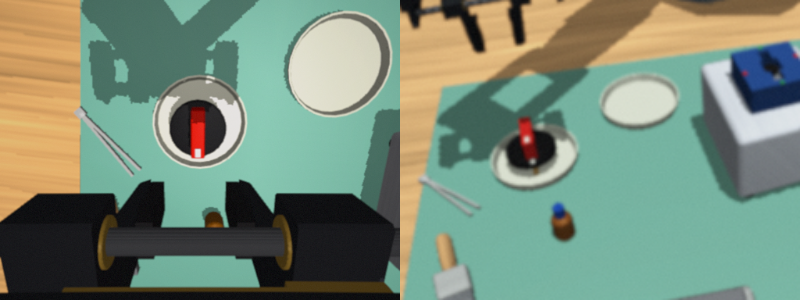

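The cap stands upright in the far dish, at (197,127) in the wrist view. The neck is open, the neighbouring things have not moved, and the gripper is clear.

```bash
python3 -c "
from rig import *
print(job_done())"
```

```text
the job is handed in; nothing more can be done
None
```

The cap is off the cleaner and standing upright in the dish farthest from the base; the other things I could see in the last view had not moved, and the job was handed in at about 17 s.

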